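# Feel open the combination padlock on the stock case and take it off its hasp

## Robot

A 6-joint arm with a two-finger parallel gripper is mounted at the origin on the work surface. World frame = base frame: x ahead of the robot, y to its left, z up, the work surface at z = 0. Lengths are in m, angles in rad, forces in N, time in s.
With the tool pointing down it reaches from about 0.35 to 0.975 m from the base axis. Payload 4.9 kg.
Tool frame: the origin (TCP) lies at the very end of the fingers, on their centre line; the grasp point (between the pads) lies 19 mm behind it; z points along the fingers, y is the line along which they close (so a half turn about z gives the same grasp; the last joint's range is limited). The gripper opens to 85 mm and grips with 20 to 120 N. Pads are 22 mm wide; open, the fingers measure 114 mm over their backs; the gripper's body (76 mm by 85 mm) begins 54 mm behind the grasp point. The pads swing forward as they close: fully open they stand 13 mm farther back than shut.
Start: joints at [1.016, 0.053, 1.613, -0, 1.476, -0.119], TCP at [0.264, 0.567, 0.231] pointing down, gripper open.
Joint ranges: [-3.01, 3.01], [-1.01, 2.22], [0.06, 2.58], [-1.02, 4.17], [0.09, 2.62], [-3.14, 3.14]. Speed limits (rad/s): [2.57, 2.57, 3.14, 3.14, 3.14, 3.14].

## Interface

Orientations are given as a rotation vector (axis times angle).
In Python, from station import ctrl gives the robot as it stands. The module is installed in compiled form; this text tells all that it offers.
- The arm moves only by the tool jog_arm, never from a script. Its argument "steps" is a list of rows, each an object with "delta_rot": the turn, a rotation vector about the tool's x, y, z in degrees, a list of three; "linear": the shift along the tool's x, y, z in m, a list of three; "grip": the finger opening in m, from 0 to 0.0854. In form: [{"delta_rot": [rx, ry, rz], "linear": [x, y, z], "grip": grip}, ...]. A call has 1 to 10 rows; each row shifts and turns the commanded pose from where the row before left it, along the tool's axes as they then stand; what a row does not reach is not made up. A row lasts 1/10 s, in which the tool goes at most 50 mm and 8.59 degrees, less where a joint would pass 70% of its speed; a pose out of reach is approached as far as the arm can. A call with a gripper value outside its range is refused whole. The fingers move at their own pace and stop on an object; "newtons" is the grip in N (left out, the last holds). Time passes only in rows, so rows that do not move let the fingers close. It gives the time, the measured TCP pose, the force, the opening and the grip force at its end, in the units of the state.
- ctrl.get_obs(): the state, without advancing time (a new reading comes with each control period).
- ctrl.get_image(name): name is "side" or "top"; returns (picture, depth): 480x640x3 uint8, red, green, blue; 480x640 float32, m along the optical axis (not along the pixel's ray), 0 where there is no reading.
- ctrl.camera_info(name): a dict with "camera_matrix" (3x3 intrinsics, pixels), "distortion" ([k1, k2, p1, p2, k3] as OpenCV has them; the pictures are not rectified), "R" (3x3) and "t" (3): a world point X has camera coordinates R X + t. Camera axes: x right, y down, z forward; pixel columns grow to the right and rows downward; lengths in m; the calibration is good to about 2 mm. A picture is of the moment at which its call begins. camera_info takes no time and is no camera call.
- ctrl.finish_job(): hands the job in; it is judged then, once.
The state is a dict: "t": time; "q": joint angles; "dq": joint speeds; "effort": joint torques, N m; "tool_pos": TCP position; "tool_rot": TCP orientation; "contact_force": force on the tool from outside, world axes, zero at the start; "wrist_torque": the same for the moment, N m; "opening": finger opening in m; "grip_force": force on a finger pad.
Only numpy, scipy, OpenCV 4.12 (cv2) and the standard library are available. Lean on these libraries where they do the work, as an engineer would, in place of code of your own. Each camera call takes 0.05 s, during which the arm holds its last target. There are 200 camera calls.

## Task

The combination padlock holds the hasp of the dark wooden metal-stock case shut. Turn its dial clockwise, feeling past the small clicks, until the real notch lets the sprung shackle jump out a little; then pull the shackle out to its stop while the lock still lies in its seat, and lift the lock straight up off the staple. Finish still holding the lock in the gripper, level with the dial up, still and with its shackle fully out, about 15 cm above its seat, and leave the other things on the bench where they are.

Things in the scene. Friction and masses are not known exactly. Their poses are not given: they have to be found in the camera images.
- padlock: brass padlock 60 x 60 x 32 mm, 0.5 to 0.8 kg with its parts, loose, dial up. Origin: centre of its underside, 66 mm above the bench; +z up, shackle towards -x, y across. Sits with 2 mm play between corner stops 9 mm high; the middle 40 mm of both y sides is free to grip over its full height. Shackle in: one leg runs through the staple, no lifting. Shackle fully out: it lifts straight up
- lock_face (a point): centre of the padlock's top face, 32 mm above its underside; axes as the padlock
- dial_grip (a point): middle of the dial's grip bar, on the dial's axis: a black upright bar 40 mm long (this point's x axis), 14 mm thick (y), reaching from 16 mm below this point to 12 mm above it. Under the bar a flat round disc, 48 mm across, 6 mm thick, lies on the padlock's top face
- dial (a joint): dial angle, rad; grows clockwise seen from above, range 0 to 3.6, starts at 0.2 to 0.9; turns easily (about 0.1 N m) with a faint click every 0.79 rad. The notch is hidden, at another angle each time, 0.7 to 2.6 rad clockwise of the start; there the shackle jumps out about 10 mm by itself and the dial is blocked
- shackle (a joint): how far the shackle is out, m: under 0.002 when locked (it shifts under 1 mm at each click), about 0.01 after it jumped out at the notch, 0.032 at its stop. Unlocked, it slides along the padlock's -x with a few N of friction and stays where it is left
- shackle_bow (a point): centre of the shackle's cross bar: steel rod 8 mm thick, straight for 30 mm along y, 16 mm above the padlock's underside, 22 mm above the case lid; 89 mm from the padlock's centre towards -x when locked, moves with the shackle. Legs along x, 25 mm either side; inside the U 42 mm wide and, when locked, 55 mm long
- stock_case: dark wooden case with steel corners, 240 x 260 x 60 mm, fixed to the bench; origin: centre of its underside. x, y axes as the padlock's, padlock seated 30 mm from its centre towards +x
- staple (a point): top of the hasp's fixed upright staple, a 5 mm steel rod bent to an arch across y, 25 mm wide outside, over the shackle leg at the padlock's y = +25 mm; it stands 7.5 mm off the padlock body and its top is 29 mm above the padlock's underside
- doming_block: bystander: loose steel cube 50 mm, on the back left corner of the case; origin: centre of underside
- tool_cup: bystander: empty aluminium cup, 72 mm across, 85 mm tall, on the bench left of the case
- mallet: bystander: hammer lying on the bench right of the case, 260 mm long
- mandrel: bystander: upright tapered steel ring mandrel, 44 mm foot, 160 mm tall, on the bench to the left, nearer the robot
There are look-alikes about, which are no part of the job. Leave any turquoise look-alike of the padlock alone.

How it is judged:
By the outcome, as a careful person would: the job done as asked, in the order asked, and still so for the second after the job is handed in, while the arm keeps its last pose, push and grip.
It also fails if it takes over 70 s, if anything falls off the work surface, if the arm or the gripper's body presses on something with over 40 N, if the wrist force passes 120 N, or if a joint passes its speed limit or range.

## Working session

There is one attempt and no reset: what is moved stays moved. The work goes in short steps, Python scripts to look and compute and a tool call to move; the robot and the scene stay as the last step left them, time stands still between calls to the robot, and variables do not carry over. Pictures are saved under pics/ and viewed, at most 10 in all, crops included, and the job is handed in when it is done.

Besides the shell and the picture viewer there is one more tool, called after ">>>" as a command line: name --argument value ..., lists and objects as JSON in quotes. jog_arm: Moves the arm, as the interface text tells. Its arguments: {"type":"object","properties":{"steps":{"type":"array"},"newtons":{"type":"number"}},"required":["steps"]}

```bash
mkdir -p pics; ls; cat > h.py <<'E'
import numpy as np, cv2
from station import ctrl
from scipy.spatial.transform import Rotation as Ro
def grab(name):
    im,d=ctrl.get_image(name); np.savez(f'{name}.npz',im=im,d=d); return im,d
def load(name):
    z=np.load(f'{name}.npz'); return z['im'],z['d']
def world(name,uv,d):
    c=ctrl.camera_info(name); K=np.array(c['camera_matrix']); D=np.array(c['distortion'],float)
    uv=np.array(uv,float).reshape(-1,1,2); n=cv2.undistortPoints(uv,K,D)[:,0]
    z=np.array(d,float).reshape(-1,1); P=np.c_[n*z,z]
    return (P-np.array(c['t']).reshape(1,3))@np.array(c['R'])
def cloud(name,im,d):
    v,u=np.mgrid[:480,:640]; return world(name,np.c_[u.ravel(),v.ravel()],d.ravel()).reshape(480,640,3)
def proj(name,X):
    c=ctrl.camera_info(name); R=np.array(c['R'])
    return cv2.projectPoints(np.array(X,float).reshape(-1,1,3),cv2.Rodrigues(R)[0],np.array(c['t'],float),np.array(c['camera_matrix']),np.array(c['distortion'],float))[0][:,0]
E
python3 - <<'E'
from h import *
for n in('top','side'):
    im,d=grab(n); cv2.imwrite(f'pics/{n}0.png',im[:,:,::-1])
    c=ctrl.camera_info(n);print(n,-np.array(c['R']).T@np.array(c['t']))
o=ctrl.get_obs();print(o)
E
```

```text
pics
top [ 0.44825927 -0.02540775  1.64309536]
side [-0.09170034  1.00502804  1.23973574]
{'t': 0.1, 'q': array([ 1.01600928e+00,  5.32881479e-02,  1.61418169e+00, -4.51414869e-05,
        1.47600047e+00, -1.18983717e-01]), 'dq': array([-2.25285621e-04, -1.14665268e-03, -5.40673344e-03,  9.29776715e-04,
        4.74302868e-04,  4.63597576e-06]), 'effort': array([ 9.69221401e-05, -3.94906282e+01, -3.71362424e+01, -1.02471045e-04,
        4.03752216e-03, -1.38433086e-05]), 'tool_pos': array([0.26353314, 0.56608824, 0.23017269]), 'tool_rot': array([-6.79021948e-01, -3.06673977e+00,  2.80643492e-03]), 'contact_force': array([-0.45597644, -0.33524914,  0.09848914]), 'wrist_torque': array([ 0.02433026, -0.00361303, -0.02616842]), 'grip_force': 0.0, 'opening': 0.08549482839706926}
```

View pics/top0.png

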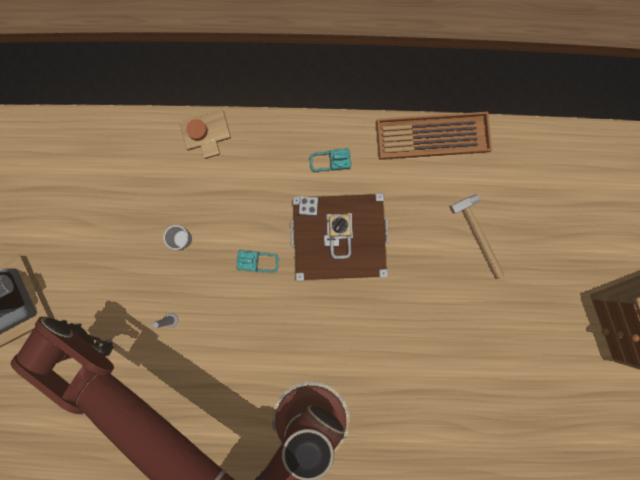

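View pics/side0.png

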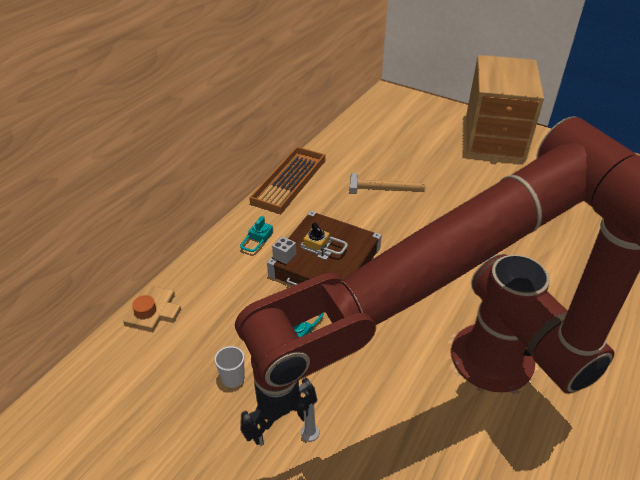

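The top view shows the dark case spanning about (293-386, 195-280). The brass padlock with its black dial is on it at (340,226), with the bow at (341,257) pointing towards the robot and the staple at (331,240). The doming block is at (308,205), the cup at (176,238), the mandrel at (170,322) and the mallet at (480,235).

Candidates that could be mistaken for the padlock:
- the brass lock at (340,226)
- a turquoise lock at (341,160)
- a turquoise lock at (247,261)

I choose the brass one, on the case. The side view agrees: brass lock at (316,240), bow at (338,247).

```bash
python3 - <<'E'
from h import *
im,d=load('top'); P=cloud('top',im,d)
cr=im[185:290,280:400,::-1]; cv2.imwrite('pics/crop.png',cv2.resize(cr,None,fx=5,fy=5,interpolation=cv2.INTER_CUBIC))
sub=P[185:290,280:400]; s=im[185:290,280:400].astype(int); z=sub[...,2]
# heights
print(np.histogram(z,bins=np.arange(-.01,.16,.01)))
# dark case lid
lid=(abs(z-.06)<.006)&(s.sum(2)<200)
m=lid.astype(np.uint8); v,u=np.nonzero(m); print('lid z',np.median(z[lid]), cv2.minAreaRect(sub[lid][:,:2].astype(np.float32)))
for a,b,n in((.105,.14,'bar'),(.090,.105,'face'),(.076,.0885,'shackle')):
    k=(z>a)&(z<b)&(np.hypot(sub[...,0]-P[226,340,0],sub[...,1]-P[226,340,1])<.12)&(np.arange(280,400)[None,:]>320)
    q=sub[k]; print(n,k.sum(),q.mean(0),cv2.minAreaRect(q[:,:2].astype(np.float32)))
br=(s[...,0]>150)&(s[...,0]-s[...,2]>60)&(z>.085)
print('brass',br.sum(),sub[br].mean(0),cv2.minAreaRect(sub[br][:,:2].astype(np.float32)))
# shackle: grey pixels
E
```

```text
(array([2590, 2347,   19,   76,   41,   21, 3412, 3007,   73,  148,  219,
        331,  147,   19,   54,    0]), array([-0.01,  0.  ,  0.01,  0.02,  0.03,  0.04,  0.05,  0.06,  0.07,
        0.08,  0.09,  0.1 ,  0.11,  0.12,  0.13,  0.14,  0.15]))
lid z 0.05962163144880338 ((0.5507475137710571, -0.07131783664226532), (0.23755241930484772, 0.26245903968811035), 4.329948425292969)
bar 133 [ 0.57757702 -0.07033753  0.12073857] ((0.5773519277572632, -0.07019466906785965), (0.04310091584920883, 0.04325926676392555), 65.25940704345703)
face 319 [ 0.57514838 -0.06929868  0.09816783] ((0.5485644936561584, -0.06860306859016418), (0.1230706125497818, 0.0628938153386116), 1.5271966457366943)
shackle 148 [ 0.52056494 -0.07459729  0.08332181] ((0.55089271068573, -0.0717654824256897), (0.1272946149110794, 0.06932232528924942), 1.8343862295150757)
brass 108 [ 0.55173418 -0.05966808  0.41200242] ((0.5289516448974609, -0.06364936381578445), (0.0600503534078598, 0.16819238662719727), 84.2911376953125)
```

View pics/crop.png

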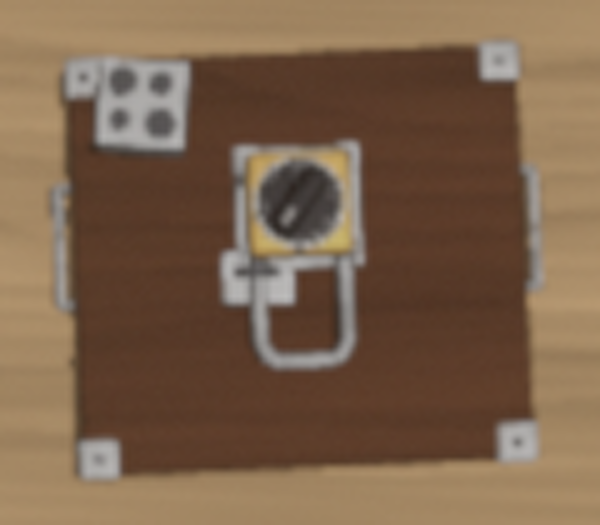

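The close crop confirms the brass lock with its dial up. The dial bar runs from about (285,225) to (315,180) in crop pixels, roughly 35-40° clockwise of lock x. The shackle points down (-x), the staple plate is at (258,280) on the lock's +y side, and the case is yawed by about 2°. Next I fit the exact poses.

```bash
cat >> h.py <<'E'
def onplane(name,uv,z):
    a=world(name,uv,np.ones(len(uv))); b=world(name,uv,2*np.ones(len(uv))); dr=b-a
    return a+dr*((z-a[:,2])/dr[:,2])[:,None]
E
python3 - <<'E'
from h import *
im,d=load('top')
px=lambda l:[(280+(x+.5)/5-.5,185+(y+.5)/5-.5) for x,y in l]
C=onplane('top',px([(65,60),(515,45),(535,460),(78,478)]),.06)[:,:2]; print('case corners',C.round(4),'c',C.mean(0))
xd=(C[0]+C[1]-C[2]-C[3]);print('yaw',np.degrees(np.arctan2(xd[1],xd[0])),np.linalg.norm(xd)/2, np.linalg.norm(C[0]-C[1]))
yd=C[0]+C[3]-C[1]-C[2];print('yaw',np.degrees(np.arctan2(-yd[0],yd[1])))
print('bow',onplane('top',px([(265,365),(345,358),(305,361)]),.082))
print('disc',onplane('top',px([(300,202)]),.104))
B=px([(248,150),(352,150),(353,252),(248,253)]);F=onplane('top',B,.098);print('face',F.round(4),F.mean(0))
# brass by hue
hsv=cv2.cvtColor(im,cv2.COLOR_RGB2HSV); k=np.zeros((480,640),bool); k[210:242,326:354]=1
b=k&(hsv[...,1]>110)&(hsv[...,2]>150); v,u=np.nonzero(b); r=cv2.minAreaRect(np.c_[u,v].astype(np.float32)); print('brass',r,onplane('top',[r[0]],.098))
P=cloud('top',im,d)
print('bow px z',P[255:260,338:344,2].max(),'face z',np.median(P[...,2][b]))
k2=k&(P[...,2]>.119)&(P[...,2]<.145); q=P[k2]; print(k2.sum(),q.mean(0)); w,V=np.linalg.eigh(np.cov(q[:,:2].T)); print(w,np.degrees(np.arctan2(V[1,1],V[0,1])))
s=load('side'); x0,y0=296,205
cv2.imwrite('pics/crop2.png',cv2.resize(np.hstack([im[208:244,322:358,::-1],s[0][216:252,298:334,::-1]]),None,fx=10,fy=10,interpolation=cv2.INTER_CUBIC))
E
```

```text
case corners [[ 0.6636  0.0696]
 [ 0.6801 -0.1938]
 [ 0.4379 -0.2109]
 [ 0.4197  0.0541]] c [ 0.55033157 -0.07024257]
yaw 3.8382105506406683 0.2436301601686802 0.263931910391748
yaw 3.7667751242229155
bow [[ 0.48791052 -0.05218281  0.082     ]
 [ 0.49326971 -0.09791845  0.082     ]
 [ 0.49087757 -0.07504027  0.082     ]]
disc [[ 0.58033454 -0.0690399   0.104     ]]
face [[ 0.6097 -0.0388  0.098 ]
 [ 0.6115 -0.098   0.098 ]
 [ 0.5532 -0.1001  0.098 ]
 [ 0.5509 -0.0404  0.098 ]] [ 0.58132117 -0.06934252  0.098     ]
brass ((339.5, 225.5), (19.0, 19.0), 90.0) [[ 0.57941305 -0.06896434  0.098     ]]
bow px z 0.09205530124009445 face z 0.09665070016752972
72 [ 0.57934799 -0.0699444   0.13196682]
[1.71113695e-05 1.33935556e-04] 148.06522153692669
```

View pics/crop2.png

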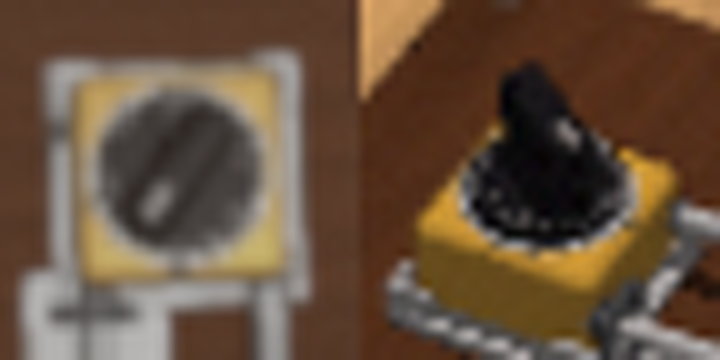

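Everything is consistent:
- **Case:** centre (0.550,-0.070), yaw 3.8°, measured size 0.244 x 0.264.
- **Lock:** (0.580,-0.068), dial top z ≈ 0.132.
- **Bow:** (0.491,-0.075), against (0.491,-0.074) predicted.
- **Dial bar:** azimuth about -30°.

The crop shows the bar from (150,205) to (205,110) on the disc.

>>> jog_arm --steps '[{"delta_rot":[0,0,5.5],"linear":[0,0,0],"grip":0.045},{"delta_rot":[0,0,0],"linear":[-0.03,-0.0195,0],"grip":0.045},{"delta_rot":[0,0,0],"linear":[-0.03,-0.0195,0],"grip":0.045},{"delta_rot":[0,0,0],"linear":[-0.03,-0.0195,0],"grip":0.045},{"delta_rot":[0,0,0],"linear":[-0.03,-0.0195,0],"grip":0.045},{"delta_rot":[0,0,0],"linear":[-0.03,-0.0195,0],"grip":0.045},{"delta_rot":[0,0,0],"linear":[-0.03,-0.0195,0],"grip":0.045},{"delta_rot":[0,0,0],"linear":[-0.03,-0.0195,0],"grip":0.045},{"delta_rot":[0,0,0],"linear":[-0.03,-0.0195,0],"grip":0.045},{"delta_rot":[0,0,0],"linear":[-0.03,-0.0195,0],"grip":0.045}]' --newtons 40

```text
t: 1.1
tool_pos: [0.4077, 0.2769, 0.2308]
tool_rot: [-0.825, -3.031, 0.001]
contact_force: [0.1, 0.5, -0.4]
opening: 0.045
grip_force: 0.0
```

>>> jog_arm --steps '[{"delta_rot":[0,0,0],"linear":[-0.03,-0.0195,0],"grip":0.045},{"delta_rot":[0,0,0],"linear":[-0.03,-0.0195,0],"grip":0.045},{"delta_rot":[0,0,0],"linear":[-0.03,-0.0195,0],"grip":0.045},{"delta_rot":[0,0,0],"linear":[-0.03,-0.0195,0],"grip":0.045},{"delta_rot":[0,0,0],"linear":[-0.03,-0.0195,0],"grip":0.045},{"delta_rot":[0,0,0],"linear":[-0.03,-0.0195,0],"grip":0.045},{"delta_rot":[0,0,0],"linear":[-0.03,-0.0195,0],"grip":0.045},{"delta_rot":[0,0,0],"linear":[-0.03,-0.0195,0],"grip":0.045},{"delta_rot":[0,0,0],"linear":[-0.03,-0.0195,0],"grip":0.045},{"delta_rot":[0,0,0],"linear":[0,0,0],"grip":0.045}]'

```text
t: 2.1
tool_pos: [0.5521, -0.013, 0.2307]
tool_rot: [-0.832, -3.029, 0.002]
contact_force: [-0.3, 0.1, -0.4]
opening: 0.0452
grip_force: 0.0
```

```bash
cat >> h.py <<'E'
def to(p,yaz,pos=None):
    "move in tool axes to TCP p, tool down, tool y azimuth yaz (deg)"
    o=ctrl.get_obs(); R=Ro.from_rotvec(o['tool_rot']); M=R.as_matrix(); a=np.radians(yaz)
    y=np.array([np.cos(a),np.sin(a),0]); z=np.array([0,0,-1.]); T=np.c_[np.cross(y,z),y,z]
    print('t %.1f pos'%o['t'],o['tool_pos'].round(4),'yaz %.2f'%np.degrees(np.arctan2(M[1,1],M[0,1])),'q6 %.2f'%o['q'][5],'F',o['contact_force'].round(1),'T',o['wrist_torque'].round(2),'op %.4f gf %.1f'%(o['opening'],o['grip_force']))
    print('rot(deg)',np.degrees(Ro.from_matrix(M.T@T).as_rotvec()).round(2),'lin',(M.T@(np.array(p)-o['tool_pos'])).round(4), 'lin after rot',(T.T@(np.array(p)-o['tool_pos'])).round(4))
E
python3 -c "
from h import *
to([.580,-.0688,.107],59.5)
im,d=grab('top');cv2.imwrite('pics/c3.png',cv2.resize(im[180:290,270:400,::-1],None,fx=5,fy=5,interpolation=cv2.INTER_CUBIC))"
```

```text
t 2.1 pos [ 0.5521 -0.013   0.2307] yaz 59.28 q6 -1.19 F [-0.3  0.1 -0.4] T [-0.03 -0.   -0.01] op 0.0452 gf 0.0
rot(deg) [-0.07 -0.01 -0.22] lin [-0.0525 -0.0336  0.1237] lin after rot [-0.0523 -0.0339  0.1237]
```

>>> jog_arm --steps '[{"delta_rot":[0,0,0],"linear":[-0.0265,-0.017,0],"grip":0.045},{"delta_rot":[0,0,0],"linear":[-0.026,-0.0166,0],"grip":0.045},{"delta_rot":[0,0,0],"linear":[0,0,0.03],"grip":0.045},{"delta_rot":[0,0,0],"linear":[0,0,0.03],"grip":0.045},{"delta_rot":[0,0,0],"linear":[0,0,0.03],"grip":0.045},{"delta_rot":[0,0,0],"linear":[0,0,0.02],"grip":0.045},{"delta_rot":[0,0,0],"linear":[0,0,0.011],"grip":0.045},{"delta_rot":[0,0,0],"linear":[0,0,0],"grip":0.045}]'

```text
t: 2.95
tool_pos: [0.5779, -0.0642, 0.1083]
tool_rot: [-0.823, -3.028, -0.0]
contact_force: [-0.3, -0.4, 0.0]
opening: 0.045
grip_force: 0.0
```

>>> jog_arm --steps '[{"delta_rot":[0,0,0],"linear":[0,0,0],"grip":0.0},{"delta_rot":[0,0,0],"linear":[0,0,0],"grip":0.0},{"delta_rot":[0,0,0],"linear":[0,0,0],"grip":0.0},{"delta_rot":[0,0,0],"linear":[0,0,0],"grip":0.0},{"delta_rot":[0,0,0],"linear":[0,0,0],"grip":0.0},{"delta_rot":[0,0,0],"linear":[0,0,0],"grip":0.0}]' --newtons 30

```text
t: 3.55
tool_pos: [0.5804, -0.0663, 0.1124]
tool_rot: [0.825, 3.028, -0.002]
contact_force: [-2.2, -3.6, 6.3]
opening: 0.0133
grip_force: 33.5
```

```bash
python3 -c "
from h import *
to([.580,-.0688,.108],59.5)"
```

```text
t 3.5 pos [ 0.5804 -0.0663  0.1124] yaz 59.53 q6 -1.28 F [-2.2 -3.6  6.3] T [-0.58  0.48  0.02] op 0.0133 gf 33.5
rot(deg) [-0.03  0.17  0.03] lin [-0.0009 -0.0024  0.0044] lin after rot [-0.0009 -0.0024  0.0044]
```

>>> jog_arm --steps '[{"delta_rot":[0,0,0],"linear":[0,0,0],"grip":0.0},{"delta_rot":[0,0,0],"linear":[0,0,0],"grip":0.0}]'

```text
t: 3.75
tool_pos: [0.5804, -0.0663, 0.1124]
tool_rot: [0.825, 3.028, -0.002]
contact_force: [-3.1, -3.2, 7.0]
opening: 0.0132
grip_force: 33.5
```

```bash
python3 -c "
from h import *
to([.580,-.0688,.108],59.5)
im,d=grab('side');cv2.imwrite('pics/c3.png',cv2.resize(im[190:280,270:390,::-1],None,fx=5,fy=5,interpolation=cv2.INTER_CUBIC))"
```

```text
t 3.8 pos [ 0.5804 -0.0663  0.1124] yaz 59.52 q6 -1.28 F [-3.1 -3.2  7. ] T [-0.58  0.42  0.03] op 0.0132 gf 33.5
rot(deg) [-0.03  0.17  0.02] lin [-0.0009 -0.0023  0.0044] lin after rot [-0.0009 -0.0023  0.0044]
```

View pics/c3.png

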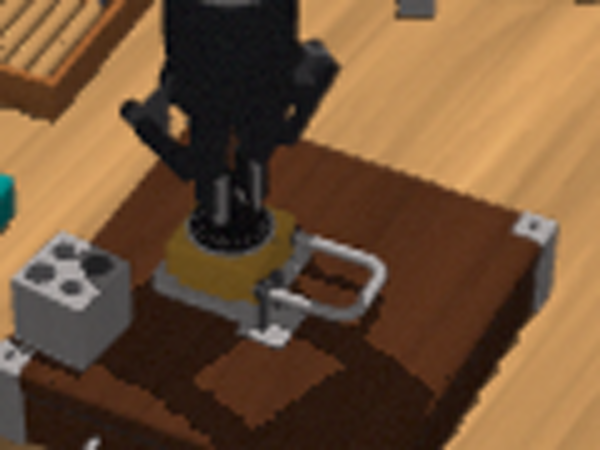

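The fingers hold the bar over the disc at crop (230,215). The shackle is still in. I now turn clockwise, which is positive about tool z, while easing the small side load.

>>> jog_arm --steps '[{"delta_rot":[0,0,0],"linear":[0,-0.001,-0.003],"grip":0.0},{"delta_rot":[0,0,3],"linear":[0,0,0],"grip":0.0},{"delta_rot":[0,0,3],"linear":[0,0,0],"grip":0.0},{"delta_rot":[0,0,3],"linear":[0,0,0],"grip":0.0},{"delta_rot":[0,0,3],"linear":[0,0,0],"grip":0.0},{"delta_rot":[0,0,3],"linear":[0,0,0],"grip":0.0},{"delta_rot":[0,0,3],"linear":[0,0,0],"grip":0.0},{"delta_rot":[0,0,3],"linear":[0,0,0],"grip":0.0},{"delta_rot":[0,0,3],"linear":[0,0,0],"grip":0.0},{"delta_rot":[0,0,3],"linear":[0,0,0],"grip":0.0}]'

```text
t: 4.8
tool_pos: [0.5786, -0.066, 0.1125]
tool_rot: [-1.512, -2.753, -0.0]
contact_force: [-0.1, -0.5, -2.5]
opening: 0.0133
grip_force: 32.3
```

```bash
cat >> h.py <<'E'
def bow():
    "grey shackle bow, lock-frame distance from lock centre, from side depth cloud"
    im,d=grab('side'); P=cloud('side',im,d); a=np.radians(3.8); c=np.array([.5802,-.0682]); r=P[...,:2]-c
    x=r@[np.cos(a),np.sin(a)]; y=r@[-np.sin(a),np.cos(a)]; z=P[...,2]
    k=(d>0)&(z>.074)&(z<.092)&(x<-.05)&(x>-.16)&(abs(y)<.04); q=np.sort(x[k]); print('bow n',k.sum(),'min x',q[:8].round(4),'y',np.percentile(y[k],[2,98]).round(3))
E
python3 -c "
from h import *
to([.580,-.0688,.108],59.5-27); bow()"
```

```text
t 4.8 pos [ 0.5786 -0.066   0.1125] yaz 32.43 q6 -0.81 F [-0.1 -0.5 -2.5] T [-0.3  -0.06  0.06] op 0.0133 gf 32.3
rot(deg) [-0.01 -0.05 -0.07] lin [-0.0032 -0.0003  0.0045] lin after rot [-0.0032 -0.0003  0.0045]
bow n 103 min x [-0.0963 -0.0949 -0.0946 -0.0944 -0.0943 -0.0939 -0.0938 -0.0937] y [-0.025  0.034]
```

>>> jog_arm --steps '[{"delta_rot":[0,0,2],"linear":[0,0,0],"grip":0.0},{"delta_rot":[0,0,2],"linear":[0,0,0],"grip":0.0},{"delta_rot":[0,0,2],"linear":[0,0,0],"grip":0.0},{"delta_rot":[0,0,2],"linear":[0,0,0],"grip":0.0},{"delta_rot":[0,0,2],"linear":[0,0,0],"grip":0.0},{"delta_rot":[0,0,2],"linear":[0,0,0],"grip":0.0},{"delta_rot":[0,0,2],"linear":[0,0,0],"grip":0.0},{"delta_rot":[0,0,2],"linear":[0,0,0],"grip":0.0},{"delta_rot":[0,0,2],"linear":[0,0,0],"grip":0.0}]'

```text
t: 5.75
tool_pos: [0.5788, -0.0659, 0.1125]
tool_rot: [-1.923, -2.484, -0.001]
contact_force: [0.6, 0.3, -4.2]
opening: 0.0137
grip_force: 32.1
```

```bash
python3 -c "
from h import *
to([.580,-.0688,.108],59.5-45); bow()"
```

```text
t 5.8 pos [ 0.5788 -0.0659  0.1125] yaz 14.51 q6 -0.49 F [ 0.6  0.3 -4.2] T [-0.28 -0.25  0.03] op 0.0137 gf 32.1
rot(deg) [ 0.   -0.04  0.01] lin [-0.0031  0.0005  0.0045] lin after rot [-0.0031  0.0005  0.0045]
bow n 100 min x [-0.0962 -0.096  -0.0957 -0.0948 -0.0946 -0.0944 -0.0944 -0.0937] y [-0.023  0.035]
```

>>> jog_arm --steps '[{"delta_rot":[0,0,2],"linear":[0,0,0],"grip":0.0},{"delta_rot":[0,0,2],"linear":[0,0,0],"grip":0.0},{"delta_rot":[0,0,2],"linear":[0,0,0],"grip":0.0},{"delta_rot":[0,0,2],"linear":[0,0,0],"grip":0.0},{"delta_rot":[0,0,2],"linear":[0,0,0],"grip":0.0},{"delta_rot":[0,0,2],"linear":[0,0,0],"grip":0.0},{"delta_rot":[0,0,2],"linear":[0,0,0],"grip":0.0},{"delta_rot":[0,0,2],"linear":[0,0,0],"grip":0.0}]'

```text
t: 6.6
tool_pos: [0.579, -0.066, 0.1126]
tool_rot: [-2.25, -2.193, -0.001]
contact_force: [2.4, -0.3, -4.2]
opening: 0.0129
grip_force: 32.0
```

```bash
python3 -c "
from h import *
to([.580,-.0688,.108],59.5-61); bow()"
```

```text
t 6.6 pos [ 0.579  -0.066   0.1126] yaz -1.47 q6 -0.22 F [ 2.4 -0.3 -4.2] T [-0.25 -0.4   0.01] op 0.0129 gf 32.0
rot(deg) [ 0.02 -0.04  0.03] lin [-0.0028  0.0011  0.0046] lin after rot [-0.0028  0.0011  0.0046]
bow n 100 min x [-0.0971 -0.0956 -0.0953 -0.0949 -0.0946 -0.0945 -0.0941 -0.0941] y [-0.022  0.036]
```

>>> jog_arm --steps '[{"delta_rot":[0,0,2],"linear":[0,0,0],"grip":0.0},{"delta_rot":[0,0,2],"linear":[0,0,0],"grip":0.0},{"delta_rot":[0,0,2],"linear":[0,0,0],"grip":0.0},{"delta_rot":[0,0,2],"linear":[0,0,0],"grip":0.0},{"delta_rot":[0,0,2],"linear":[0,0,0],"grip":0.0},{"delta_rot":[0,0,2],"linear":[0,0,0],"grip":0.0},{"delta_rot":[0,0,2],"linear":[0,0,0],"grip":0.0},{"delta_rot":[0,0,2],"linear":[0,0,0],"grip":0.0}]'

```text
t: 7.45
tool_pos: [0.5788, -0.0657, 0.1126]
tool_rot: [-2.532, -1.858, -0.001]
contact_force: [1.2, 0.1, -4.8]
opening: 0.0133
grip_force: 32.1
```

```bash
python3 -c "
from h import *
to([.580,-.0688,.108],59.5-77); bow()"
```

```text
t 7.5 pos [ 0.5788 -0.0657  0.1126] yaz -17.45 q6 0.06 F [ 1.2  0.1 -4.8] T [-0.06 -0.41  0.06] op 0.0133 gf 32.1
rot(deg) [-0.03 -0.06  0.05] lin [-0.0026  0.0021  0.0046] lin after rot [-0.0026  0.0021  0.0046]
bow n 119 min x [-0.1075 -0.1074 -0.1068 -0.1066 -0.1065 -0.106  -0.1058 -0.1049] y [-0.025  0.034]
```

The bow edge moved from about -0.094 to -0.106, so the shackle jumped out roughly 10 mm at the notch. I release the dial, go up and re-orient for the bow.

>>> jog_arm --steps '[{"delta_rot":[0,0,0],"linear":[0,0,0],"grip":0.045},{"delta_rot":[0,0,0],"linear":[0,0,0],"grip":0.045},{"delta_rot":[0,0,0],"linear":[0,0,0],"grip":0.045},{"delta_rot":[0,0,0],"linear":[0,0,-0.02],"grip":0.045},{"delta_rot":[0,0,0],"linear":[0,0,-0.03],"grip":0.045},{"delta_rot":[0,0,0],"linear":[0,0,-0.03],"grip":0.045},{"delta_rot":[0,0,-7],"linear":[0,0,0],"grip":0.04},{"delta_rot":[0,0,-7],"linear":[0,0,0],"grip":0.04},{"delta_rot":[0,0,-7.2],"linear":[0,0,0],"grip":0.04},{"delta_rot":[0,0,0],"linear":[0,0,0],"grip":0.04}]'

```text
t: 8.5
tool_pos: [0.5791, -0.0662, 0.1938]
tool_rot: [2.147, 2.292, 0.001]
contact_force: [0.7, -0.9, -0.1]
opening: 0.0398
grip_force: 0.0
```

```bash
python3 -c "
from h import *
to([.4814,-.0748,.067],3.8); bow()
im,d=grab('side');cv2.imwrite('pics/c4.png',cv2.resize(im[190:280,270:390,::-1],None,fx=5,fy=5,interpolation=cv2.INTER_CUBIC))"
```

```text
t 8.5 pos [ 0.5791 -0.0662  0.1938] yaz 3.74 q6 -0.31 F [ 0.7 -0.9 -0.1] T [-0.   -0.05 -0.02] op 0.0398 gf 0.0
rot(deg) [ 0.03  0.   -0.06] lin [-0.0022 -0.0981  0.1267] lin after rot [-0.0021 -0.098   0.1268]
bow n 119 min x [-0.107  -0.1063 -0.1062 -0.1061 -0.106  -0.1058 -0.1052 -0.105 ] y [-0.025  0.033]
```

View pics/c4.png

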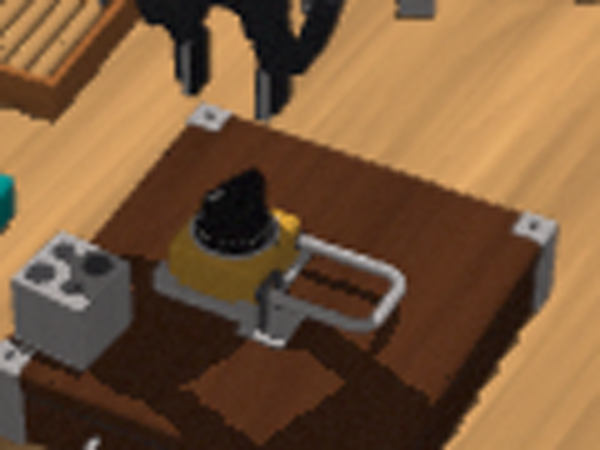

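The crop shows the shackle out with its bow at (395,285), the dial turned and the lock still in its seat. I go over the bow and down.

>>> jog_arm --steps '[{"delta_rot":[0,0,0],"linear":[0,-0.034,0],"grip":0.04},{"delta_rot":[0,0,0],"linear":[0,-0.034,0],"grip":0.04},{"delta_rot":[0,0,0],"linear":[-0.001,-0.03,0],"grip":0.04},{"delta_rot":[0,0,0],"linear":[0,0,0.03],"grip":0.04},{"delta_rot":[0,0,0],"linear":[0,0,0.03],"grip":0.04},{"delta_rot":[0,0,0],"linear":[0,0,0.03],"grip":0.04},{"delta_rot":[0,0,0],"linear":[0,0,0.02],"grip":0.04},{"delta_rot":[0,0,0],"linear":[0,0,0.015],"grip":0.04},{"delta_rot":[0,0,0],"linear":[0,0,0],"grip":0.04},{"delta_rot":[0,0,0],"linear":[0,0,0],"grip":0.04}]'

```text
t: 9.6
tool_pos: [0.4814, -0.0736, 0.0686]
tool_rot: [-2.149, -2.291, 0.0]
contact_force: [-0.2, 0.4, 0.4]
opening: 0.0403
grip_force: 0.0
```

```bash
python3 -c "
from h import *
to([.4814,-.0738,.067],3.8)"
```

```text
t 9.6 pos [ 0.4814 -0.0736  0.0686] yaz 3.67 q6 -0.37 F [-0.2  0.4  0.4] T [0.05 0.01 0.  ] op 0.0403 gf 0.0
rot(deg) [-0.   -0.   -0.13] lin [-0.0002  0.      0.0016] lin after rot [-0.0002  0.      0.0016]
```

>>> jog_arm --steps '[{"delta_rot":[0,0,0],"linear":[0,0,0],"grip":0.0},{"delta_rot":[0,0,0],"linear":[0,0,0],"grip":0.0},{"delta_rot":[0,0,0],"linear":[0,0,0],"grip":0.0},{"delta_rot":[0,0,0],"linear":[0,0,0],"grip":0.0},{"delta_rot":[0,0,0],"linear":[0,0,0],"grip":0.0},{"delta_rot":[0,0,0],"linear":[0,0,0],"grip":0.0}]' --newtons 30

```text
t: 10.2
tool_pos: [0.4812, -0.0738, 0.0685]
tool_rot: [2.148, 2.292, -0.001]
contact_force: [-4.0, -1.1, 2.3]
opening: 0.0068
grip_force: 29.3
```

```bash
python3 -c "
from h import *
to([.4814,-.0738,.067],3.8)"
```

```text
t 10.2 pos [ 0.4812 -0.0738  0.0685] yaz 3.73 q6 -0.37 F [-4.  -1.1  2.3] T [-0.18  0.49  0.  ] op 0.0068 gf 29.3
rot(deg) [-0.    0.02 -0.07] lin [-0.      0.0002  0.0015] lin after rot [-0.      0.0002  0.0015]
```

Gripped on the rod (opening about 7-8 mm). I pull 20 mm along -x.

>>> jog_arm --steps '[{"delta_rot":[0,0,0],"linear":[0,-0.003,0],"grip":0.0},{"delta_rot":[0,0,0],"linear":[0,-0.003,0],"grip":0.0},{"delta_rot":[0,0,0],"linear":[0,-0.003,0],"grip":0.0},{"delta_rot":[0,0,0],"linear":[0,-0.003,0],"grip":0.0},{"delta_rot":[0,0,0],"linear":[0,-0.003,0],"grip":0.0},{"delta_rot":[0,0,0],"linear":[0,-0.003,0],"grip":0.0},{"delta_rot":[0,0,0],"linear":[0,-0.002,0],"grip":0.0},{"delta_rot":[0,0,0],"linear":[0,-0.002,0],"grip":0.0},{"delta_rot":[0,0,0],"linear":[0,0,0],"grip":0.0}]'

```text
t: 11.1
tool_pos: [0.4594, -0.0749, 0.0684]
tool_rot: [2.148, 2.292, 0.001]
contact_force: [1.9, -0.9, 0.1]
opening: 0.0065
grip_force: 29.4
```

```bash
python3 -c "
from h import *
to([.4594,-.0752,.067],3.8)"
```

```text
t 11.1 pos [ 0.4594 -0.0749  0.0684] yaz 3.72 q6 -0.39 F [ 1.9 -0.9  0.1] T [-0.06 -0.42 -0.05] op 0.0065 gf 29.4
rot(deg) [ 0.04 -0.01 -0.08] lin [-0.0003  0.      0.0014] lin after rot [-0.0003  0.      0.0014]
```

>>> jog_arm --steps '[{"delta_rot":[0,0,0],"linear":[0,-0.001,0],"grip":0.0},{"delta_rot":[0,0,0],"linear":[0,-0.001,0],"grip":0.0},{"delta_rot":[0,0,0],"linear":[0,-0.001,0],"grip":0.0},{"delta_rot":[0,0,0],"linear":[0,-0.001,0],"grip":0.0},{"delta_rot":[0,0,0],"linear":[0,0,0],"grip":0.0}]'

```text
t: 11.6
tool_pos: [0.4575, -0.0757, 0.0694]
tool_rot: [2.145, 2.289, 0.005]
contact_force: [8.3, -1.1, -0.8]
opening: 0.0064
grip_force: 29.3
```

```bash
python3 -c "
from h import *
to([.4594,-.0752,.067],3.8)"
```

```text
t 11.6 pos [ 0.4575 -0.0757  0.0694] yaz 3.73 q6 -0.39 F [ 8.3 -1.1 -0.8] T [-0.11 -1.41  0.05] op 0.0064 gf 29.3
rot(deg) [ 0.33  0.08 -0.07] lin [0.0004 0.002  0.0024] lin after rot [0.0004 0.002  0.0024]
```

The force rose to 8 N and motion stopped after 23.7 mm, so the shackle is at its stop. I release, go up and turn for the side grip.

>>> jog_arm --steps '[{"delta_rot":[0,0,0],"linear":[0,0.001,0],"grip":0.035},{"delta_rot":[0,0,0],"linear":[0,0,0],"grip":0.035},{"delta_rot":[0,0,0],"linear":[0,0,0],"grip":0.035},{"delta_rot":[0,0,0],"linear":[0,0,-0.02],"grip":0.035},{"delta_rot":[0,0,0],"linear":[0,0,-0.03],"grip":0.035},{"delta_rot":[0,0,0],"linear":[0,0,-0.04],"grip":0.035},{"delta_rot":[0,0,0],"linear":[0,0,-0.04],"grip":0.085},{"delta_rot":[0,0,8],"linear":[0,0.02,0],"grip":0.085},{"delta_rot":[0,0,8],"linear":[0,0,0],"grip":0.085},{"delta_rot":[0,0,8],"linear":[0,0,0],"grip":0.085}]'

```text
t: 12.6
tool_pos: [0.476, -0.0738, 0.1981]
tool_rot: [-2.582, -1.788, 0.002]
contact_force: [0.4, 0.1, 0.1]
opening: 0.0849
grip_force: 0.0
```

>>> jog_arm --steps '[{"delta_rot":[0,0,8],"linear":[0,0,0],"grip":0.085},{"delta_rot":[0,0,8],"linear":[0,0,0],"grip":0.085},{"delta_rot":[0,0,8],"linear":[0,0,0],"grip":0.085},{"delta_rot":[0,0,8],"linear":[0,0,0],"grip":0.085},{"delta_rot":[0,0,8],"linear":[0,0,0],"grip":0.085},{"delta_rot":[0,0,8],"linear":[0,0,0],"grip":0.085},{"delta_rot":[0,0,8],"linear":[0,0,0],"grip":0.085},{"delta_rot":[0,0,8],"linear":[0,0,0],"grip":0.085},{"delta_rot":[0,0,2],"linear":[0,0,0],"grip":0.085},{"delta_rot":[0,0,0],"linear":[0,0,0],"grip":0.085}]'

```text
t: 13.6
tool_pos: [0.4755, -0.0738, 0.1976]
tool_rot: [-3.139, -0.103, 0.003]
contact_force: [-0.1, -0.5, -0.8]
opening: 0.085
grip_force: 0.0
```

```bash
python3 -c "
from h import *
to([.579,-.067,.066],-86.2); bow()
im,d=grab('side');cv2.imwrite('pics/c5.png',cv2.resize(im[190:280,270:390,::-1],None,fx=5,fy=5,interpolation=cv2.INTER_CUBIC))
P=cloud('side',im,d); h=cv2.cvtColor(im,cv2.COLOR_RGB2HSV); z=P[...,2]
k=(np.hypot(P[...,0]-.58,P[...,1]+.068)<.05)&(h[...,1]>140)&(h[...,2]>90)&(h[...,0]>15)&(h[...,0]<35)&(d>0)
a=np.radians(3.8); r=P[k][:,:2]-[.5802,-.0682]; x=r@[np.cos(a),np.sin(a)]; y=r@[-np.sin(a),np.cos(a)]; zz=P[k][:,2]
t=abs(zz-.098)<.004
print('face n',t.sum(),'x',np.percentile(x[t],[1,99]),'y',np.percentile(y[t],[1,99]),'+y side',np.median(y[(zz<.09)&(y>.02)&(abs(x)<.02)]))"
```

```text
t 13.6 pos [ 0.4755 -0.0738  0.1976] yaz -86.26 q6 1.20 F [-0.1 -0.5 -0.8] T [ 0.01 -0.05  0.05] op 0.0850 gf 0.0
rot(deg) [-0.03  0.11 -0.06] lin [1.039e-01 1.000e-04 1.313e-01] lin after rot [1.037e-01 1.000e-04 1.316e-01]
bow n 160 min x [-0.1278 -0.1275 -0.1271 -0.1269 -0.1262 -0.1261 -0.1257 -0.1257] y [-0.025  0.034]
face n 81 x [-0.03425679  0.02429254] y [-0.02326931  0.03751381] +y side 0.032348131298522056
```

View pics/c5.png

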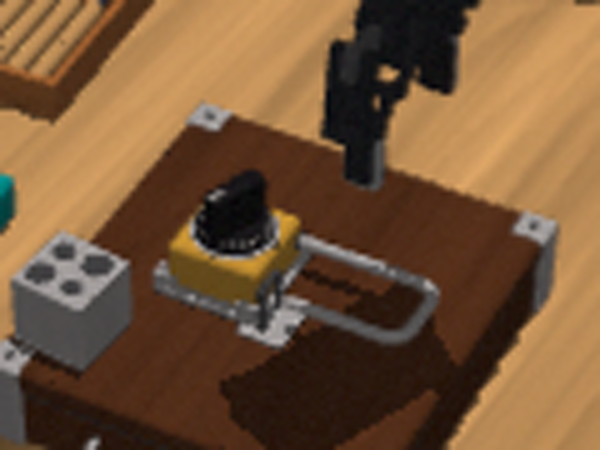

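The crop shows the shackle well out, bow at (425,300), edge at -0.1265 against -0.0945 locked: 32 mm. The lock is still between its corner stops, with centre near (0.578,-0.067). I grip its y sides, slightly to -x because the shackle shifts the mass that way.

>>> jog_arm --steps '[{"delta_rot":[0,0,0],"linear":[0.033,0,0],"grip":0.085},{"delta_rot":[0,0,0],"linear":[0.033,0,0],"grip":0.085},{"delta_rot":[0,0,0],"linear":[0.032,0,0],"grip":0.085},{"delta_rot":[0,0,0],"linear":[0,0,0.03],"grip":0.085},{"delta_rot":[0,0,0],"linear":[0,0,0.03],"grip":0.085},{"delta_rot":[0,0,0],"linear":[0,0,0.025],"grip":0.085},{"delta_rot":[0,0,0],"linear":[0,0,0.02],"grip":0.085},{"delta_rot":[0,0,0],"linear":[0,0,0.015],"grip":0.085},{"delta_rot":[0,0,0],"linear":[0,0,0.012],"grip":0.085},{"delta_rot":[0,0,0],"linear":[0,0,0],"grip":0.085}]'

```text
t: 14.7
tool_pos: [0.5728, -0.0673, 0.0645]
tool_rot: [-3.139, -0.103, 0.005]
contact_force: [-0.1, 0.0, 0.2]
opening: 0.0849
grip_force: 0.0
```

```bash
python3 -c "
from h import *
to([.573,-.067,.065],-86.2)"
```

```text
t 14.7 pos [ 0.5728 -0.0673  0.0645] yaz -86.26 q6 1.26 F [-0.1  0.   0.2] T [ 0.04 -0.01  0.03] op 0.0849 gf 0.0
rot(deg) [-0.06  0.18 -0.06] lin [ 0.0002 -0.0003 -0.0005] lin after rot [ 0.0002 -0.0003 -0.0005]
```

>>> jog_arm --steps '[{"delta_rot":[0,0,0],"linear":[0,0,0],"grip":0.05},{"delta_rot":[0,0,0],"linear":[0,0,0],"grip":0.05},{"delta_rot":[0,0,0],"linear":[0,0,0],"grip":0.05},{"delta_rot":[0,0,0],"linear":[0,0,0],"grip":0.05},{"delta_rot":[0,0,0],"linear":[0,0,0],"grip":0.05},{"delta_rot":[0,0,0],"linear":[0,0,0],"grip":0.05}]' --newtons 80

```text
t: 15.3
tool_pos: [0.5755, -0.0678, 0.0683]
tool_rot: [3.139, 0.102, 0.005]
contact_force: [0.1, 0.1, 6.7]
opening: 0.0584
grip_force: 90.8
```

```bash
python3 -c "
from h import *
to([.573,-.067,.215],-86.2); bow()"
```

```text
t 15.3 pos [ 0.5755 -0.0678  0.0683] yaz -86.27 q6 1.26 F [0.1 0.1 6.7] T [ 0.21 -0.08  0.06] op 0.0584 gf 90.8
rot(deg) [ 0.04 -0.2  -0.07] lin [-0.002  -0.0008 -0.1468] lin after rot [-0.0025 -0.001  -0.1467]
bow n 159 min x [-0.1271 -0.1269 -0.1269 -0.1267 -0.1267 -0.1263 -0.1262 -0.1259] y [-0.026  0.034]
```

>>> jog_arm --steps '[{"delta_rot":[0,0,0],"linear":[0,0,-0.003],"grip":0.05},{"delta_rot":[0,0,0],"linear":[0,0,-0.003],"grip":0.05},{"delta_rot":[0,0,0],"linear":[0,0,-0.003],"grip":0.05},{"delta_rot":[0,0,0],"linear":[0,0,-0.003],"grip":0.05},{"delta_rot":[0,0,0],"linear":[0,0,0],"grip":0.05}]'

```text
t: 15.85
tool_pos: [0.5731, -0.0673, 0.0771]
tool_rot: [-3.139, -0.102, 0.003]
contact_force: [1.5, 1.1, -2.4]
opening: 0.0589
grip_force: 89.8
```

```bash
python3 -c "
from h import *
to([.5755,-.0678,.2183],-86.2)"
```

```text
t 15.8 pos [ 0.5731 -0.0673  0.0771] yaz -86.26 q6 1.26 F [ 1.5  1.1 -2.4] T [ 0.04 -0.29 -0.01] op 0.0589 gf 89.8
rot(deg) [-0.03  0.12 -0.06] lin [ 0.0021  0.0006 -0.1412] lin after rot [ 0.0024  0.0007 -0.1412]
```

>>> jog_arm --steps '[{"delta_rot":[0,0,0],"linear":[0,0,-0.003],"grip":0.05},{"delta_rot":[0,0,0],"linear":[0,0,0],"grip":0.05},{"delta_rot":[0,0,0],"linear":[0,0,0],"grip":0.05}]'

```text
t: 16.15
tool_pos: [0.5732, -0.0674, 0.0804]
tool_rot: [-3.14, -0.102, 0.003]
contact_force: [0.3, -0.0, -5.9]
opening: 0.0589
grip_force: 89.8
```

```bash
python3 -c "
from h import *
to([.5755,-.0678,.2183],-86.2)
im,d=grab('side');cv2.imwrite('pics/c6.png',cv2.resize(im[190:280,270:390,::-1],None,fx=5,fy=5,interpolation=cv2.INTER_CUBIC))"
```

```text
t 16.1 pos [ 0.5732 -0.0674  0.0804] yaz -86.27 q6 1.26 F [ 0.3 -0.  -5.9] T [ 0.   -0.06 -0.03] op 0.0589 gf 89.8
rot(deg) [-0.02  0.11 -0.07] lin [ 0.002   0.0005 -0.1379] lin after rot [ 0.0023  0.0005 -0.1379]
```

View pics/c6.png

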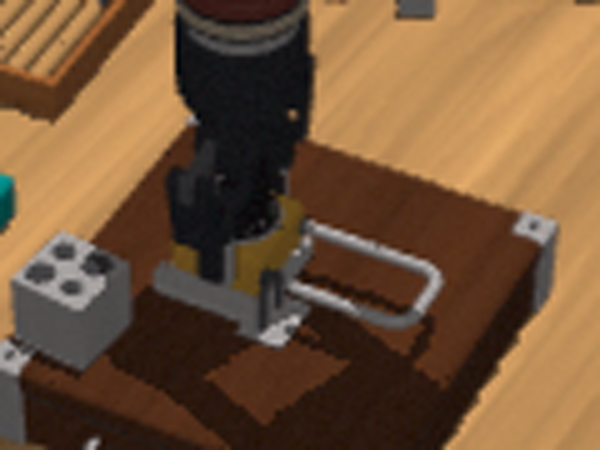

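The lock is off its seat: it weighs 5.9 N, is level, and hangs balanced with the bow at (430,285) clear. I lift the rest of the way.

>>> jog_arm --steps '[{"delta_rot":[0,0,0],"linear":[0,0,-0.005],"grip":0.05},{"delta_rot":[0,0,0],"linear":[0,0,-0.008],"grip":0.05},{"delta_rot":[0,0,0],"linear":[0,0,-0.012],"grip":0.05},{"delta_rot":[0,0,0],"linear":[0,0,-0.015],"grip":0.05},{"delta_rot":[0,0,0],"linear":[0,0,-0.018],"grip":0.05},{"delta_rot":[0,0,0],"linear":[0,0,-0.02],"grip":0.05},{"delta_rot":[0,0,0],"linear":[0,0,-0.02],"grip":0.05},{"delta_rot":[0,0,0],"linear":[0,0,-0.018],"grip":0.05},{"delta_rot":[0,0,0],"linear":[0,0,-0.014],"grip":0.05},{"delta_rot":[0,0,0],"linear":[0,0,-0.008],"grip":0.05}]'

```text
t: 17.2
tool_pos: [0.5749, -0.0677, 0.2222]
tool_rot: [3.139, 0.102, 0.005]
contact_force: [-0.4, 0.1, -5.4]
opening: 0.0585
grip_force: 89.8
```

>>> jog_arm --steps '[{"delta_rot":[0,0,0],"linear":[0,0,0],"grip":0.05},{"delta_rot":[0,0,0],"linear":[0,0,0],"grip":0.05},{"delta_rot":[0,0,0],"linear":[0,0,0],"grip":0.05},{"delta_rot":[0,0,0],"linear":[0,0,0],"grip":0.05},{"delta_rot":[0,0,0],"linear":[0,0,0],"grip":0.05},{"delta_rot":[0,0,0],"linear":[0,0,0],"grip":0.05}]'

```text
t: 17.8
tool_pos: [0.5739, -0.0675, 0.2188]
tool_rot: [-3.14, -0.102, 0.001]
contact_force: [0.6, 0.5, -6.9]
opening: 0.0583
grip_force: 89.8
```

```bash
python3 -c "
from h import *
to([.5755,-.0678,.2183],-86.2)
im,d=grab('side');P=cloud('side',im,d); a=np.radians(3.8); r=P[...,:2]-[.5785,-.0668]
x=r@[np.cos(a),np.sin(a)]; y=r@[-np.sin(a),np.cos(a)]; z=P[...,2]
k=(z>.2)&(z<.26)&(x<-.06)&(x>-.16)&(abs(y)<.05)&(d>0); print(k.sum(),np.sort(x[k])[:8].round(4)); print('z vs x',np.polyfit(x[k],z[k],1))
cv2.imwrite('pics/c7.png',cv2.resize(im[120:300,240:420,::-1],None,fx=3,fy=3,interpolation=cv2.INTER_CUBIC))"
```

```text
t 17.8 pos [ 0.5739 -0.0675  0.2188] yaz -86.27 q6 1.26 F [ 0.6  0.5 -6.9] T [ 0.02 -0.13 -0.  ] op 0.0583 gf 89.8
rot(deg) [-0.01  0.05 -0.07] lin [0.0016 0.0004 0.0005] lin after rot [0.0016 0.0004 0.0005]
161 [-0.1267 -0.126  -0.126  -0.1259 -0.1258 -0.1258 -0.1251 -0.1251]
z vs x [-0.01605611  0.23368918]
```

View pics/c7.png

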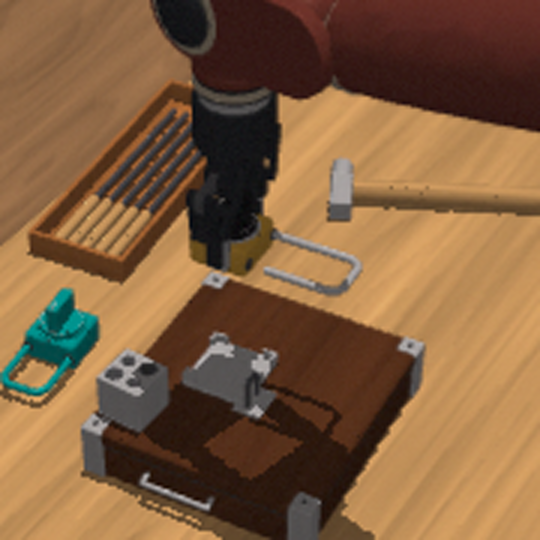

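The lock is held level about 15 cm above its empty seat at (245,370). The shackle is fully out, with its bow at (350,275), and the doming block is untouched. I hand it in.

```bash
python3 -c "
from h import *
print(ctrl.finish_job())"
```

```text
the job is handed in; nothing more can be done
None
```

I opened the padlock at its notch, pulled the shackle fully out, and handed the job in at about 18 s with the lock held level 15 cm above its seat; no verdict was shown.

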